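# Tip the thread skip out into the tray

## Robot

A 6-joint arm with a two-finger parallel gripper is mounted at the origin on the work surface. World frame = base frame: x ahead of the robot, y to its left, z up, the work surface at z = 0. Lengths are in mm, angles in rad, forces in N, time in s.
With the tool pointing down it reaches from about 300 to 775 mm from the base axis. Payload 14.6 kg.
Tool frame: the origin (TCP) lies between the finger pads; the fingertips stand ahead of it and the grasp point (between the pads) lies 11 mm behind it (manip.finger_overhang is the z of the fingertips in the tool frame, in mm); z points along the fingers, y is the line along which they close (so a half turn about z gives the same grasp; the last joint's range is limited). The gripper opens to 94 mm and grips with 3 to 60 N. Pads are 16 mm wide; open, the fingers measure 119 mm over their backs; the gripper's body (75 mm by 177 mm) begins 78 mm behind the grasp point.
Start: joints at [1.105, 0.3, 1.521, -0, 1.321, -0.067], TCP at [213.568, 506.831, 213.446] pointing down, gripper open.
Joint ranges: [-3.03, 3.03], [-0.79, 2.21], [0.23, 2.52], [-1.04, 4.18], [0, 3.07], [-2.55, 2.55]. Speed limits (rad/s): [2.22, 2.22, 2.57, 3.14, 3.14, 3.14].

## Interface

Orientations are given as [roll, pitch, yaw] about the fixed x, y, z axes, in that order (R = Rz(yaw) Ry(pitch) Rx(roll)).
In Python, from cell import manip gives the robot as it stands.
- The arm moves only by the tool jog_arm, never from a script. Its argument "series" is a list of rows, each a list of 7 numbers: the shift along the world's x, y, z as a fraction of full scale, then the turn, a rotation vector about the world's x, y, z as a fraction of full scale, then the closure, from 0 (fully open) to 1 (shut). In form: [[dx, dy, dz, wx, wy, wz, fingers], ...]. A call has 1 to 8 rows; each row is the pose to reach, as a shift and turn from the pose commanded when the call began; what a row does not reach only later rows make up. Full scale, the value 1, is 120 mm for a shift and 90 degrees for a turn. A row lasts 1/12 s, in which the tool goes at most 41.7 mm and 7.16 degrees, less where a joint would pass 70% of its speed; a pose out of reach is approached as far as the arm can. A call with a number of a shift or a turn outside -1 to 1 is refused whole. A call with a gripper value outside its range is refused whole. The fingers move at their own pace and stop on an object; "grip_force" is the grip in N (left out, the last holds). Time passes only in rows, so rows that repeat a pose let the fingers close. It gives the time, the measured TCP pose, the force, the opening and the grip force at its end, in the units of the state.
- manip.read_state(): the state, without advancing time (a new reading comes with each control period).
- manip.camera(name): name is "side" or "top"; returns a dict with "frame" (384x512x3 uint8, red, green, blue), "vfov" (degrees; the focal length in pixels is half the picture's height over the tangent of half this angle, whatever the lens; pixels are square), "cx", "cy" (the principal point, pixels), "R" (3x3) and "t" (3): a world point X has camera coordinates R X + t. Camera axes: x right, y down, z forward; pixel columns grow to the right and rows downward; lengths in mm; the calibration is good to about 2 mm. A picture is of the moment at which its call begins. There is no depth.
- manip.sign_off(): hands the job in; it is judged then, once.
The state is a dict: "clock": time; "joints": joint angles; "qd": joint speeds; "effort": joint torques, N m; "eef_pos": TCP position; "eef_rot": TCP orientation; "wrist_force": force on the tool from outside, world axes, zero at the start; "moment": the same for the moment, N m; "finger_gap": finger opening in mm; "finger_force": force on a finger pad.
Only numpy, scipy, OpenCV 4.12 (cv2) and the standard library are available. Lean on these libraries where they do the work, as an engineer would, in place of code of your own. Each camera call takes 0.05 s, during which the arm holds its last target. There are 200 camera calls.

## Task

Tip the green skip by its black bar handle past its detent, right over until it rests on its stop, so that all three thread spools in it roll out into the wooden tray. Then bring it back fully upright, where its detent holds it, and let go, leaving the spools in the tray. Ease it both ways: never let it drop, snap or slam, do not ram it against its stop, and leave the other things on the table where they are.

Things in the scene. Friction and masses are not known exactly. Their poses are not given: they have to be found in the camera images.
- stand: fixed white stand of the tipping skip: base plate and two cheek plates (10 mm thick, 210 mm apart over all, tops 157 mm above the table). Origin on the table midway between the cheeks, straight below the hinge axis; z up, y along the hinge axis, x points the way the skip tips, towards the tray
- hinge (a point): point on the hinge axis of the skip midway between the cheeks, 130 mm above the table; the axis runs along the stand's y
- skip (a joint): tilt of the skip in rad: 0 fully upright, growing as it tips towards the tray (stand's +x). Once past its detent it falls forward by its own weight, onto its stop, at many rad/s if it is not held; faster than 2.5 rad/s counts as dropped or slammed
- lip (a point): middle of the pouring lip of the skip, a green open sheet-metal trough 150 mm wide and 170 mm long, about 0.6 kg. Upright, its back wall is 79 mm behind the hinge axis (stand's -x) and its top edge 100 mm above the axis; the floor is 20 mm above the axis and the front slopes up at 45 degrees to this lip, 85 mm ahead of the axis and 100 mm above it
- detent (a point): the sprung plunger on the -y cheek, 50 mm below the hinge axis. It holds the skip upright: tipping needs up to about 10 N at the handle, most at the start, until a tilt of 0.25 rad, then it gives suddenly and pushes the skip on; from 0.5 rad on the skip is free. On the way back it again resists by up to about 10 N from 0.5 to 0.25 rad, then snaps the skip home to 0
- handle (a point): middle of the handle: a black round bar, 14 mm diameter, 130 mm long, parallel to the hinge axis, on thin arms at its ends. Upright it is 125 mm behind and 125 mm above the hinge axis; 39 mm free to the back wall, whose top is 25 mm lower than the bar. It swings over on a circle of 177 mm radius and can be held from above all the way while it turns between the fingers
- stop_block: hub of the red adjustable stop on the stand's +y cheek; origin on the hinge axis. Its clamped arm halts the skip at a tilt that differs each time, 1.10 to 1.38 rad; this pose does not show it: it must be felt. Rigid; it meets the skip 60 mm from the axis, so a push at the handle arrives about threefold: over 75 N there (25 N at the handle) is ramming; the skip's own weight rests on it with a few N
- tray: fixed open wooden catch tray in front of the stand, 200 (x) by 250 (y) mm, walls 5 mm thick and 45 mm high, the far wall 75 mm. Origin at the centre of its underside, axes nearly along the stand's
- spool_beige: beige thread spool lying on its side: wound body 36 mm diameter and 84 mm long, white core 18 mm diameter and 104 mm long, about 70 g. Origin at its centre, y along its axis. Starts in the skip
- spool_peach: peach thread spool lying on its side: wound body 36 mm diameter and 84 mm long, white core 18 mm diameter and 104 mm long, about 70 g. Origin at its centre, y along its axis. Starts in the skip
- spool_brown: brown thread spool lying on its side: wound body 36 mm diameter and 84 mm long, white core 18 mm diameter and 104 mm long, about 70 g. Origin at its centre, y along its axis. Starts in the skip
- spool_green: bystander: green spool standing upright on its core, 36 mm diameter, 104 mm tall; origin at its foot
- scissors: bystander: steel scissors lying flat, 140 mm long; origin at their pivot
- weight: bystander: dark steel pattern weight with a knob, 68 mm diameter, 45 mm high; origin at its foot
- pin_dish: bystander: white dish, 90 mm diameter, 30 mm high; origin at its foot
- tape_case: bystander: yellow round tape-measure case, 60 mm diameter, 22 mm high; origin at its foot
- oil_bottle: bystander: small clear bottle, 40 mm diameter, 110 mm tall; origin at its foot
- chalk_box: bystander: cardboard box, 80 x 50 x 25 mm; origin at the centre of its foot
Mind the look-alikes: they are no part of the job. What is shaped like the spool_peach but purple is not meant. What is shaped like the spool_brown but pink is not meant.

How it is judged (in metres and radians):
On the way:
1. the skip rests on its stop and all three spools are in the tray (value of joint skip above 1 rad and contact force between stop_block and anything else above 0.3 N and x of spool_beige in the frame of tray between -0.1 and 0.1 m and y of spool_beige in the frame of tray between -0.125 and 0.125 m and z of each of spool_beige, spool_peach, spool_brown in the frame of tray below 0.08 m and x of spool_peach in the frame of tray between -0.1 and 0.1 m and y of spool_peach in the frame of tray between -0.125 and 0.125 m and x of spool_brown in the frame of tray between -0.1 and 0.1 m and y of spool_brown in the frame of tray between -0.125 and 0.125 m), for 0.2 s.
At the end, for the whole second after the job is handed in: the skip is back upright (tilt under 0.06 rad) and still, and all three spools lie still in the tray; on the way the skip has rested on its stop with all the spools out in the tray (value of joint skip below 0.06 rad and velocity of joint skip between -0.05 and 0.05 rad/s and x of spool_beige in the frame of tray between -0.1 and 0.1 m and y of spool_beige in the frame of tray between -0.125 and 0.125 m and z of each of spool_beige, spool_peach, spool_brown in the frame of tray below 0.08 m and x of spool_peach in the frame of tray between -0.1 and 0.1 m and y of spool_peach in the frame of tray between -0.125 and 0.125 m and x of spool_brown in the frame of tray between -0.1 and 0.1 m and y of spool_brown in the frame of tray between -0.125 and 0.125 m and linear speed of each of spool_beige, spool_peach, spool_brown below 0.03 m/s); the robot touches nothing.
It fails at once if the skip drops or snaps over towards the tray (faster than 2.5 rad/s) (velocity of joint skip above 2.5 rad/s).
It fails at once if the skip slams or snaps back towards upright (faster than 2.5 rad/s) (velocity of joint skip below -2.5 rad/s).
It fails at once if the skip is rammed against its stop (over 75 N) (contact force between stop_block and anything else above 75 N).
It fails at once if a bystander is moved more than 25 mm (distance of any of spool_green, scissors, weight, pin_dish, tape_case, oil_bottle, chalk_box from where it was at the start of the episode above 0.025 m).
It also fails if it takes over 64 s, if anything falls off the work surface, if the arm or the gripper's body presses on something with over 40 N, if the wrist force passes 120 N, or if a joint passes its speed limit or range.

## Working session

There is one attempt and no reset: what is moved stays moved. The work goes in short steps, Python scripts to look and compute and a tool call to move; the robot and the scene stay as the last step left them, time stands still between calls to the robot, and variables do not carry over. Pictures are saved under pics/ and viewed, at most 10 in all, crops included, and the job is handed in when it is done.

Besides the shell and the picture viewer there is one more tool, called after "Call:" as a command line: name --pt "numbers of a row" for each row, then --argument value for the rest. jog_arm: Moves the arm, as the interface text tells. Its arguments: {"type":"object","properties":{"series":{"type":"array"},"grip_force":{"type":"number"}},"required":["series"]}

```bash
ls; mkdir -p pics; python3 - <<'E'
from cell import manip
import cv2,numpy as np
for n in("side","top"):
    c=manip.camera(n); cv2.imwrite(f"pics/{n}0.png",cv2.resize(c["frame"][:,:,::-1],None,fx=1.5,fy=1.5,interpolation=cv2.INTER_CUBIC))
    print(n,c["vfov"],c["cx"],c["cy"],np.round(c["R"],4).tolist(),np.round(c["t"],1).tolist(),[k for k in c])
print(manip.read_state(), manip.finger_overhang)
E
```

```text
pics
side 45.9611361999754 248.4401890088376 199.67930448746176 [[-0.7716, -0.6361, 0.0085], [-0.4322, 0.5144, -0.7407], [0.4668, -0.5751, -0.6718]] [399.4, 370.1, 1414.2] ['frame', 'vfov', 'cx', 'cy', 'R', 't']
top 53.2044881069927 250.00553094248372 186.8127259789021 [[-0.0458, -0.999, -0.0005], [-0.9754, 0.0448, -0.2158], [0.2156, -0.0094, -0.9764]] [-23.9, 600.6, 1259.6] ['frame', 'vfov', 'cx', 'cy', 'R', 't']
{'clock': 0.1, 'joints': array([ 1.10542354e+00,  3.00419379e-01,  1.52148295e+00, -2.63961465e-05,
        1.32067358e+00, -6.66034523e-02]), 'qd': array([ 1.11618987e-03, -1.13800003e-03, -2.19449879e-03,  7.25138462e-04,
       -3.95380574e-05, -8.27721056e-04]), 'effort': array([ 8.34889070e-04, -5.32648122e+01, -3.53277361e+01,  7.09649012e-02,
        2.35950190e-02, -6.55152758e-05]), 'eef_pos': array([213.47426174, 506.65728081, 212.95619966]), 'eef_rot': array([-3.14060988e+00, -3.99282377e-05,  2.74282984e+00]), 'wrist_force': array([-0.82681402,  0.0123174 ,  0.50890788]), 'moment': array([ 0.05993961,  0.00638192, -0.00052307]), 'finger_force': 0.0, 'finger_gap': 94.09888597316014} 8.0
```

View pics/side0.png

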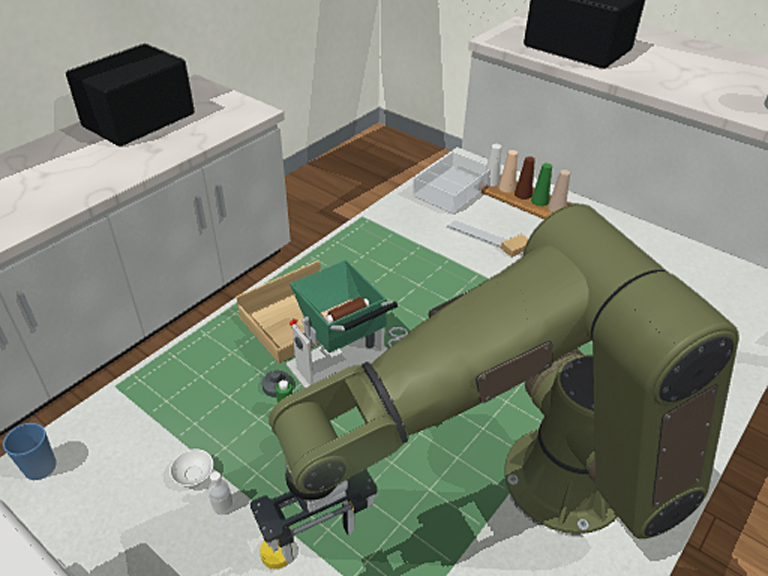

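View pics/top0.png

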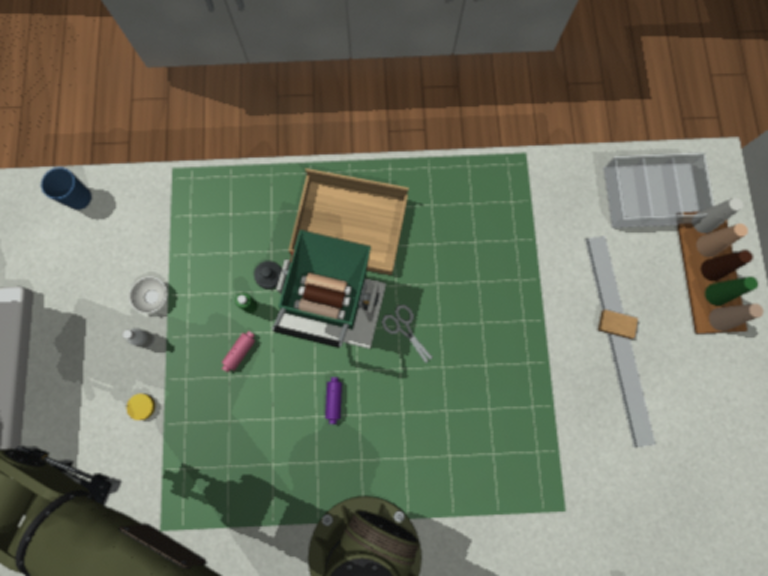

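The top view shows the skip at about (325,285), with the handle bar along (277,327)–(341,342). The tray is at (350,220) and the robot base at the bottom. The side view shows the bar at (332,330)–(396,305). Next I'll take close crops.

Possible look-alikes for the handle (1.5x top pixels):
- The black bar at (310,335), which matches the description.
- The tool-like grey rule at (620,340), which is ruled out.
- The shadow of the bar at (375,365), which is ruled out.

Possible look-alikes for the spools:
- The pink spool at (238,352), the purple spool at (334,400) and the rack cones at right are not part of the job.
- The three inside the skip at (325,283), (325,296) and (320,308) are the ones I want.

```bash
python3 - <<'E'
import cv2
from cell import manip
# crops: top cols170-290 rows105-240 ; side cols 150-280 rows 165-265
a=manip.camera("top")["frame"][105:243,165:299,::-1]
b=manip.camera("side")["frame"][165:265,150:280,::-1]
cv2.imwrite("pics/topc.png",cv2.resize(a,None,fx=4.2,fy=4.2,interpolation=cv2.INTER_CUBIC))
cv2.imwrite("pics/sidec.png",cv2.resize(b,None,fx=5,fy=5,interpolation=cv2.INTER_CUBIC))
E
```

```text
(no output)
```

View pics/topc.png

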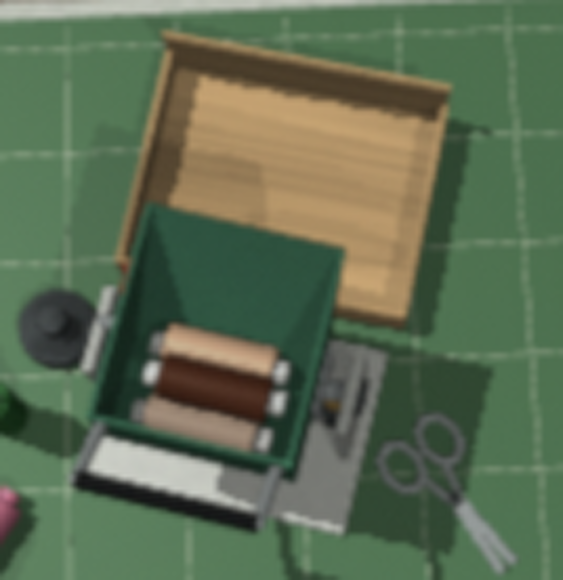

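View pics/sidec.png

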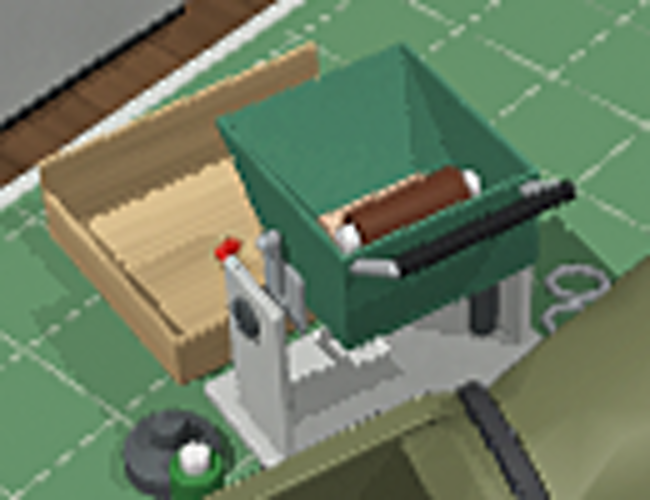

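The crops confirm the choice. In the top crop the bar runs (76,480)–(259,522), the lip corners are (150,207) and (343,250), and the back corners are (95,418) and (293,470). In the side crop the bar runs (393,268)–(575,190). The weight sits close by the +y cheek and the scissors lie on the -y side. I'll fit the stand pose from these points.

```bash
cat > fit.py <<'E'
import numpy as np
from cell import manip
from scipy.optimize import least_squares
C={n:manip.camera(n) for n in("top","side")}
def proj(n,X):
    c=C[n];P=np.asarray(X)@np.array(c["R"]).T+c["t"];f=192/np.tan(np.radians(c["vfov"]/2))
    return P[:,:2]/P[:,2:]*f+[c["cx"],c["cy"]]
S={"lipL":(85,75,230),"lipR":(85,-75,230),"bkL":(-79,75,230),"bkR":(-79,-75,230),"hL":(-125,65,255),"hR":(-125,-65,255)}
px={"top":{"lipL":(150,207),"lipR":(343,250),"bkL":(95,418),"bkR":(293,470),"hL":(76,480),"hR":(259,522)},
"side":{"lipL":(220,122),"lipR":(402,45),"bkL":(348,258),"bkR":(540,180),"hL":(395,268),"hR":(573,190)}}
T={"tFL":(100,125,75),"tFR":(100,-125,75),"tNL":(-100,125,45),"tNR":(-100,-125,45)}
tp={"top":{"tFL":(166,35),"tFR":(450,88),"tNR":(405,325)},"side":{"tFL":(42,165),"tFR":(317,45),"tNL":(183,350)}}
def full(n,u):
    u=np.array(u,float); return [165,105]+(u+.5)/4.2-.5 if n=="top" else [150,165]+(u+.5)/5-.5
def tf(p,X):
    c,s=np.cos(p[2]),np.sin(p[2]);X=np.array(X,float);return X@np.array([[c,s,0],[-s,c,0],[0,0,1]])+[p[0],p[1],0]
def fit(M,px,p0,cams=("top","side")):
    def r(p): return np.concatenate([(proj(n,tf(p,[M[k] for k in px[n]]))-np.array([full(n,u) for u in px[n].values()])).ravel() for n in cams])
    s=least_squares(r,p0); return s.x,np.round(s.fun.reshape(-1,2),1).tolist()
if __name__=="__main__":
    for M,q,p0 in((S,px,(500,50,-.2)),(T,tp,(700,0,-.2))):
        for cams in(("top","side"),("top",),("side",)):
            x,f=fit(M,q,p0,cams);print(cams,np.round(x,3),f)
            if M is S and len(cams)==2:p=x
    print(tf(p,[(-125,0,255),(0,0,130),(85,0,230)]).round(1))
E
python3 fit.py
```

```text
('top', 'side') [ 5.72547e+02  5.30050e+01 -2.82000e-01] [[-1.1, -0.6], [0.3, 0.2], [-2.4, 0.3], [-0.8, -0.4], [-0.3, 0.1], [-0.3, 0.6], [-0.1, -1.2], [1.2, -1.4], [-0.0, -0.0], [0.7, -2.3], [1.0, -0.4], [0.1, -0.9]]
('top',) [ 5.7265e+02  5.0773e+01 -2.8100e-01] [[-0.4, -0.6], [1.0, 0.1], [-1.6, 0.3], [-0.0, -0.5], [0.5, 0.1], [0.5, 0.5]]
('side',) [ 5.70698e+02  5.75050e+01 -2.83000e-01] [[-0.6, -0.3], [0.8, -0.6], [-0.6, 1.0], [0.3, -1.3], [0.5, 0.7], [-0.3, 0.2]]
('top', 'side') [ 7.4716e+02  7.1070e+00 -2.4100e-01] [[-1.2, 0.3], [-0.2, 0.5], [-0.3, -0.3], [0.3, -0.4], [0.6, -0.9], [0.0, -0.9]]
('top',) [ 7.4794e+02  5.3480e+00 -2.4700e-01] [[-0.5, -0.1], [0.4, 0.5], [0.0, -0.4]]
('side',) [ 7.45223e+02  1.04220e+01 -2.37000e-01] [[-0.1, 0.4], [0.2, -0.3], [-0.1, -0.1]]
[[452.5  87.8 255. ]
 [572.5  53.  130. ]
 [654.2  29.3 230. ]]
```

The stand is at about (572, 52) with yaw -0.282, and the bar middle is at (452.5, 88, 255). The tool yaw needed is 1.289, a turn of -83° about z. I'll raise the arm and move over the bar.

Call:
jog_arm --pt "0.35 -0.5 1.0 0 0 -0.231 0.45" --pt "0.35 -0.5 1.0 0 0 -0.231 0.45" --pt "0.35 -0.5 1.0 0 0 -0.231 0.45" --pt "0.35 -0.5 1.0 0 0 -0.231 0.45" --pt "0.35 -0.5 1.0 0 0 -0.231 0.45" --grip_force 30

```text
clock: 0.72
eef_pos: [256.9, 446.3, 337.3]
eef_rot: [3.135, -0.001, 2.378]
wrist_force: [-0.3, -0.2, 0.3]
finger_gap: 64.1
finger_force: 0.0
```

Call:
jog_arm --pt "0.55 -1.0 0 0 0 -0.231 0.45" --pt "0.55 -1.0 0 0 0 -0.231 0.45" --pt "0.55 -1.0 0 0 0 -0.231 0.45" --pt "0.55 -1.0 0 0 0 -0.231 0.45" --pt "0.55 -1.0 0 0 0 -0.231 0.45"

```text
clock: 1.13
eef_pos: [322.4, 325.1, 332.5]
eef_rot: [-3.141, 0.0, 2.015]
wrist_force: [0.4, 0.1, -0.1]
finger_gap: 51.7
finger_force: 0.0
```

Call:
jog_arm --pt "0.55 -1.0 0 0 0 -0.231 0.45" --pt "0.55 -1.0 0 0 0 -0.231 0.45" --pt "0.55 -1.0 0 0 0 -0.231 0.45" --pt "0.55 -1.0 0 0 0 -0.231 0.45" --pt "0.55 -1.0 0 0 0 -0.231 0.45"

```text
clock: 1.55
eef_pos: [388.3, 205.8, 332.5]
eef_rot: [-3.14, 0.001, 1.653]
wrist_force: [-0.1, 1.1, -0.1]
finger_gap: 51.5
finger_force: 0.0
```

Call:
jog_arm --pt "0.3 -0.95 0 0 0 -0.231 0.45" --pt "0.3 -0.95 0 0 0 -0.231 0.45" --pt "0.3 -0.95 0 0 0 -0.231 0.45" --pt "0.3 -0.95 0 0 0 -0.231 0.45" --pt "0.3 -0.95 0 0 0 -0.231 0.45" --pt "0.3 -0.95 0 0 0 -0.231 0.45"

```text
clock: 2.05
eef_pos: [423.4, 94.4, 333.0]
eef_rot: [-3.141, -0.0, 1.295]
wrist_force: [0.5, 0.1, 0.1]
finger_gap: 52.0
finger_force: 0.0
```

Call:
jog_arm --pt "0.24 -0.05 0 0 0 0 0.45" --pt "0.24 -0.05 -0.42 0 0 0 0.45" --pt "0.24 -0.05 -0.42 0 0 0 0.45" --pt "0.24 -0.05 -0.42 0 0 0 0.45"

```text
clock: 2.38
eef_pos: [450.9, 88.3, 280.6]
eef_rot: [-3.136, 0.002, 1.295]
wrist_force: [0.2, 0.4, 0.9]
finger_gap: 52.1
finger_force: 0.0
```

```bash
python3 - <<'E'
import cv2,numpy as np
from cell import manip
a=manip.camera("top")["frame"][105:243,165:299,::-1]
b=manip.camera("side")["frame"][125:265,150:280,::-1]
a=cv2.resize(a,(388,400),interpolation=cv2.INTER_CUBIC);b=cv2.resize(b,(371,400),interpolation=cv2.INTER_CUBIC)
cv2.imwrite("pics/chk1.png",np.hstack([a,b]))
s=manip.read_state();print(s["eef_pos"],s["eef_rot"],s["wrist_force"])
E
```

```text
[451.99512128  87.93696045 284.04408897] [-3.14153530e+00 -1.35055340e-04  1.29371385e+00] [ 0.03996092 -0.61701468  0.57727474]
```

View pics/chk1.png

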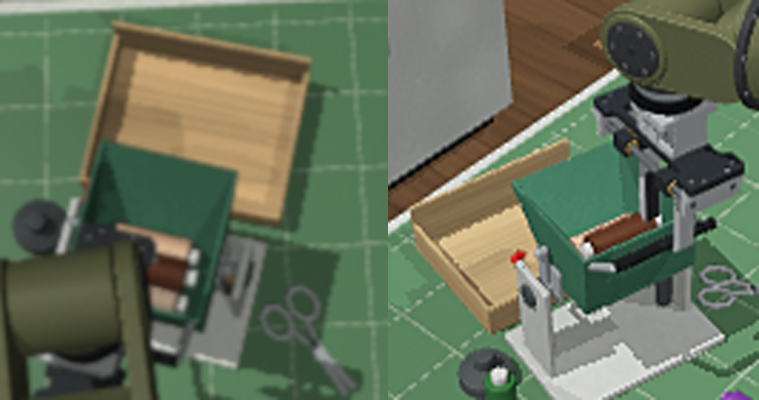

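The side crop shows the fingers straddling the bar near its middle at about (665,240), and nothing has moved. I'll lower and close gently.

Call:
jog_arm --pt "0 0 -0.17 0 0 0 0.45" --pt "0 0 -0.333 0 0 0 0.45" --pt "0 0 -0.333 0 0 0 0.45" --pt "0 0 -0.333 0 0 0 0.45" --grip_force 10

```text
clock: 2.82
eef_pos: [452.3, 87.3, 244.4]
eef_rot: [3.141, -0.0, 1.292]
wrist_force: [-0.2, -0.1, 0.5]
finger_gap: 51.8
finger_force: 0.0
```

Call:
jog_arm --pt "0 0 0 0 0 0 1" --pt "0 0 0 0 0 0 1" --pt "0 0 0 0 0 0 1" --pt "0 0 0 0 0 0 1" --pt "0 0 0 0 0 0 1" --pt "0 0 0 0 0 0 1" --pt "0 0 0 0 0 0 1" --pt "0 0 0 0 0 0 1"

```text
clock: 3.48
eef_pos: [453.6, 86.4, 243.3]
eef_rot: [3.138, -0.0, 1.291]
wrist_force: [11.0, -2.8, -3.5]
finger_gap: 13.8
finger_force: 10.0
```

Call:
jog_arm --pt "0.012 -0.003 0 0 0 0 1" --pt "0.012 -0.003 0 0 0 0 1" --pt "0.012 -0.003 0 0 0 0 1" --pt "0.012 -0.003 0 0 0 0 1" --grip_force 30

```text
clock: 3.82
eef_pos: [453.8, 86.4, 243.3]
eef_rot: [3.141, 0.0, 1.291]
wrist_force: [-2.8, -1.1, 4.6]
finger_gap: 13.2
finger_force: 30.0
```

```bash
cat > sched.py <<'E'
import numpy as np,sys
d=np.array([np.cos(-.285),np.sin(-.285)])
def P(t):
    a=np.radians(135)-t; s=176.8*np.cos(a)+125
    return np.r_[s*d,176.8*np.sin(a)-125]/120
def show(*th,f=1):
    print(th[0],"->",th[-1],[[*[float(round(x,3)) for x in P(t)-P(th[0])],0,0,0,f] for t in th[1:]])
if __name__=="__main__":
    a=[float(x) for x in sys.argv[1:]]
    for i in range(0,len(a)-1):
        n=8; show(*np.round(np.linspace(a[i],a[i+1],n+1),4))
E
python3 sched.py 0 .2 .36 .52 .7 .84 .96 1.06
```

```text
0.0 -> 0.2 [[0.025, -0.007, 0.026, 0, 0, 0, 1], [0.051, -0.015, 0.051, 0, 0, 0, 1], [0.078, -0.023, 0.075, 0, 0, 0, 1], [0.105, -0.031, 0.099, 0, 0, 0, 1], [0.132, -0.039, 0.122, 0, 0, 0, 1], [0.161, -0.047, 0.144, 0, 0, 0, 1], [0.189, -0.055, 0.165, 0, 0, 0, 1], [0.219, -0.064, 0.186, 0, 0, 0, 1]]
0.2 -> 0.36 [[0.024, -0.007, 0.016, 0, 0, 0, 1], [0.048, -0.014, 0.032, 0, 0, 0, 1], [0.072, -0.021, 0.047, 0, 0, 0, 1], [0.097, -0.028, 0.061, 0, 0, 0, 1], [0.122, -0.036, 0.075, 0, 0, 0, 1], [0.147, -0.043, 0.089, 0, 0, 0, 1], [0.172, -0.05, 0.102, 0, 0, 0, 1], [0.198, -0.058, 0.114, 0, 0, 0, 1]]
0.36 -> 0.52 [[0.026, -0.008, 0.012, 0, 0, 0, 1], [0.052, -0.015, 0.023, 0, 0, 0, 1], [0.078, -0.023, 0.034, 0, 0, 0, 1], [0.105, -0.031, 0.044, 0, 0, 0, 1], [0.131, -0.039, 0.054, 0, 0, 0, 1], [0.158, -0.046, 0.063, 0, 0, 0, 1], [0.185, -0.054, 0.072, 0, 0, 0, 1], [0.213, -0.062, 0.08, 0, 0, 0, 1]]
0.52 -> 0.7 [[0.031, -0.009, 0.008, 0, 0, 0, 1], [0.062, -0.018, 0.016, 0, 0, 0, 1], [0.093, -0.027, 0.023, 0, 0, 0, 1], [0.124, -0.036, 0.029, 0, 0, 0, 1], [0.156, -0.046, 0.034, 0, 0, 0, 1], [0.187
[... 315 characters left out ...]
, 0, 0, 0, 1], [0.173, -0.051, 0.004, 0, 0, 0, 1], [0.198, -0.058, 0.003, 0, 0, 0, 1]]
0.84 -> 0.96 [[0.021, -0.006, -0.001, 0, 0, 0, 1], [0.042, -0.012, -0.003, 0, 0, 0, 1], [0.063, -0.019, -0.005, 0, 0, 0, 1], [0.085, -0.025, -0.007, 0, 0, 0, 1], [0.106, -0.031, -0.01, 0, 0, 0, 1], [0.127, -0.037, -0.013, 0, 0, 0, 1], [0.148, -0.043, -0.017, 0, 0, 0, 1], [0.168, -0.049, -0.02, 0, 0, 0, 1]]
0.96 -> 1.06 [[0.017, -0.005, -0.003, 0, 0, 0, 1], [0.035, -0.01, -0.007, 0, 0, 0, 1], [0.052, -0.015, -0.011, 0, 0, 0, 1], [0.069, -0.02, -0.015, 0, 0, 0, 1], [0.086, -0.025, -0.019, 0, 0, 0, 1], [0.104, -0.03, -0.023, 0, 0, 0, 1], [0.121, -0.035, -0.028, 0, 0, 0, 1], [0.138, -0.04, -0.033, 0, 0, 0, 1]]
```

Call:
jog_arm --pt "0.025 -0.007 0.026 0 0 0 1" --pt "0.051 -0.015 0.051 0 0 0 1" --pt "0.078 -0.023 0.075 0 0 0 1" --pt "0.105 -0.031 0.099 0 0 0 1" --pt "0.132 -0.039 0.122 0 0 0 1" --pt "0.161 -0.047 0.144 0 0 0 1" --pt "0.189 -0.055 0.165 0 0 0 1" --pt "0.219 -0.064 0.186 0 0 0 1" --grip_force 40

```text
clock: 4.48
eef_pos: [472.3, 80.7, 260.6]
eef_rot: [-3.115, 0.005, 1.293]
wrist_force: [-67.5, 16.4, -14.1]
finger_gap: 13.3
finger_force: 40.0
```

The force came out much higher than the detent's 10 N, so I'll look before going on.

```bash
python3 - <<'E'
import cv2,numpy as np
from cell import manip
np.set_printoptions(precision=3,suppress=True)
b=manip.camera("side")["frame"][125:265,150:280,::-1]
s=manip.read_state()
for k in("clock","eef_pos","eef_rot","wrist_force","moment","finger_gap","qd"):print(k,s[k])
cv2.imwrite("pics/chk2.png",cv2.resize(b,(557,600),interpolation=cv2.INTER_CUBIC))
E
```

```text
clock 4.5333
eef_pos [475.4    79.902 262.725]
eef_rot [-3.125  0.003  1.293]
wrist_force [-11.93   -5.119  12.281]
moment [-1.06   2.162  0.035]
finger_gap 12.991371285559838
qd [-0.022 -0.029 -0.082 -0.077 -0.157  0.005]
```

View pics/chk2.png

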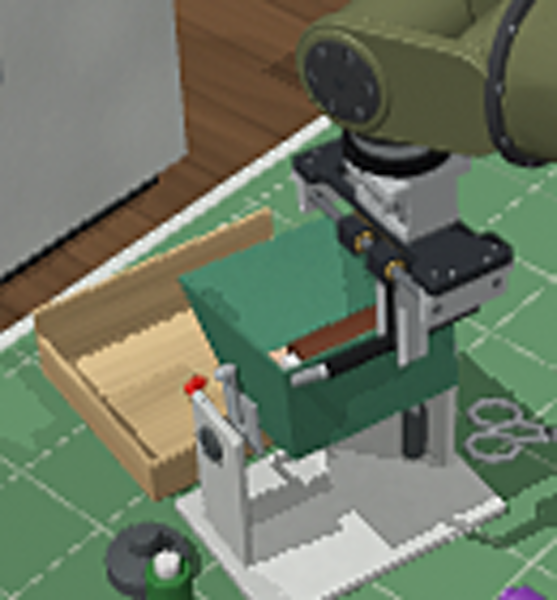

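The picture shows the skip tipping normally with the bar at about (385,350) between the fingers and nothing jammed. The force has already fallen to about 17 N, so it was a transient. I'll settle with a lower grip.

Call:
jog_arm --pt "0 0 0 0 0 0 1" --pt "0 0 0 0 0 0 1" --pt "0 0 0 0 0 0 1" --pt "0 0 0 0 0 0 1" --grip_force 25

```text
clock: 4.87
eef_pos: [479.8, 78.5, 265.6]
eef_rot: [-3.14, 0.001, 1.291]
wrist_force: [-7.3, -1.9, 4.5]
finger_gap: 13.2
finger_force: 25.0
```

```bash
sed -i 's/n=8; show/n=8 if i<2 else 8; show/' sched.py; python3 sched.py .2 .28 .36 .46 .56 .68 .8 .9 .98 1.06
```

```text
0.2 -> 0.28 [[0.012, -0.003, 0.008, 0, 0, 0, 1], [0.024, -0.007, 0.016, 0, 0, 0, 1], [0.036, -0.01, 0.024, 0, 0, 0, 1], [0.048, -0.014, 0.032, 0, 0, 0, 1], [0.06, -0.018, 0.039, 0, 0, 0, 1], [0.072, -0.021, 0.047, 0, 0, 0, 1], [0.084, -0.025, 0.054, 0, 0, 0, 1], [0.097, -0.028, 0.061, 0, 0, 0, 1]]
0.28 -> 0.36 [[0.012, -0.004, 0.007, 0, 0, 0, 1], [0.025, -0.007, 0.014, 0, 0, 0, 1], [0.037, -0.011, 0.021, 0, 0, 0, 1], [0.05, -0.015, 0.027, 0, 0, 0, 1], [0.063, -0.018, 0.034, 0, 0, 0, 1], [0.075, -0.022, 0.04, 0, 0, 0, 1], [0.088, -0.026, 0.047, 0, 0, 0, 1], [0.101, -0.03, 0.053, 0, 0, 0, 1]]
0.36 -> 0.46 [[0.016, -0.005, 0.007, 0, 0, 0, 1], [0.032, -0.009, 0.015, 0, 0, 0, 1], [0.049, -0.014, 0.022, 0, 0, 0, 1], [0.065, -0.019, 0.029, 0, 0, 0, 1], [0.082, -0.024, 0.035, 0, 0, 0, 1], [0.098, -0.029, 0.042, 0, 0, 0, 1], [0.115, -0.034, 0.048, 0, 0, 0, 1], [0.131, -0.039, 0.054, 0, 0, 0, 1]]
0.46 -> 0.56 [[0.017, -0.005, 0.006, 0, 0, 0, 1], [0.034, -0.01, 0.011, 0, 0, 0, 1], [0.051, -0.015, 0.017, 0, 0, 0, 1], [0.068, -0.02, 0.022, 0, 0, 0, 1], [0.085, -0.025, 0.027, 0, 0, 0, 1], [0.102, 
[... 916 characters left out ...]
 0, 0, 0, 1], [0.123, -0.036, -0.008, 0, 0, 0, 1], [0.141, -0.041, -0.01, 0, 0, 0, 1]]
0.9 -> 0.98 [[0.014, -0.004, -0.002, 0, 0, 0, 1], [0.028, -0.008, -0.004, 0, 0, 0, 1], [0.042, -0.012, -0.006, 0, 0, 0, 1], [0.056, -0.016, -0.008, 0, 0, 0, 1], [0.07, -0.021, -0.01, 0, 0, 0, 1], [0.084, -0.025, -0.013, 0, 0, 0, 1], [0.098, -0.029, -0.015, 0, 0, 0, 1], [0.112, -0.033, -0.018, 0, 0, 0, 1]]
0.98 -> 1.06 [[0.014, -0.004, -0.003, 0, 0, 0, 1], [0.028, -0.008, -0.006, 0, 0, 0, 1], [0.041, -0.012, -0.009, 0, 0, 0, 1], [0.055, -0.016, -0.013, 0, 0, 0, 1], [0.069, -0.02, -0.016, 0, 0, 0, 1], [0.083, -0.024, -0.02, 0, 0, 0, 1], [0.096, -0.028, -0.023, 0, 0, 0, 1], [0.11, -0.032, -0.027, 0, 0, 0, 1]]
```

Call:
jog_arm --pt "0.012 -0.003 0.008 0 0 0 1" --pt "0.024 -0.007 0.016 0 0 0 1" --pt "0.036 -0.01 0.024 0 0 0 1" --pt "0.048 -0.014 0.032 0 0 0 1" --pt "0.06 -0.018 0.039 0 0 0 1" --pt "0.072 -0.021 0.047 0 0 0 1" --pt "0.084 -0.025 0.054 0 0 0 1" --pt "0.097 -0.028 0.061 0 0 0 1"

```text
clock: 5.53
eef_pos: [491.5, 75.2, 273.0]
eef_rot: [-3.14, 0.001, 1.291]
wrist_force: [-10.3, -1.9, 4.2]
finger_gap: 13.3
finger_force: 25.0
```

Call:
jog_arm --pt "0.012 -0.004 0.007 0 0 0 1" --pt "0.025 -0.007 0.014 0 0 0 1" --pt "0.037 -0.011 0.021 0 0 0 1" --pt "0.05 -0.015 0.027 0 0 0 1" --pt "0.063 -0.018 0.034 0 0 0 1" --pt "0.075 -0.022 0.04 0 0 0 1" --pt "0.088 -0.026 0.047 0 0 0 1" --pt "0.101 -0.03 0.053 0 0 0 1"

```text
clock: 6.2
eef_pos: [504.0, 71.6, 279.3]
eef_rot: [-3.141, 0.0, 1.291]
wrist_force: [-2.9, -1.8, 7.8]
finger_gap: 13.3
finger_force: 25.0
```

Call:
jog_arm --pt "0.016 -0.005 0.007 0 0 0 1" --pt "0.032 -0.009 0.015 0 0 0 1" --pt "0.049 -0.014 0.022 0 0 0 1" --pt "0.065 -0.019 0.029 0 0 0 1" --pt "0.082 -0.024 0.035 0 0 0 1" --pt "0.098 -0.029 0.042 0 0 0 1" --pt "0.115 -0.034 0.048 0 0 0 1" --pt "0.131 -0.039 0.054 0 0 0 1"

```text
clock: 6.87
eef_pos: [519.8, 67.0, 285.3]
eef_rot: [-3.141, 0.0, 1.291]
wrist_force: [2.1, -5.5, -4.5]
finger_gap: 13.4
finger_force: 25.0
```

Call:
jog_arm --pt "0.017 -0.005 0.006 0 0 0 1" --pt "0.034 -0.01 0.011 0 0 0 1" --pt "0.051 -0.015 0.017 0 0 0 1" --pt "0.068 -0.02 0.022 0 0 0 1" --pt "0.085 -0.025 0.027 0 0 0 1" --pt "0.102 -0.03 0.031 0 0 0 1" --pt "0.119 -0.035 0.036 0 0 0 1" --pt "0.136 -0.04 0.04 0 0 0 1"

```text
clock: 7.53
eef_pos: [536.1, 62.3, 290.6]
eef_rot: [3.141, -0.0, 1.291]
wrist_force: [-2.2, -4.3, 1.4]
finger_gap: 13.2
finger_force: 25.0
```

Call:
jog_arm --pt "0.021 -0.006 0.005 0 0 0 1" --pt "0.041 -0.012 0.009 0 0 0 1" --pt "0.062 -0.018 0.013 0 0 0 1" --pt "0.083 -0.024 0.017 0 0 0 1" --pt "0.104 -0.031 0.021 0 0 0 1" --pt "0.125 -0.037 0.024 0 0 0 1" --pt "0.146 -0.043 0.027 0 0 0 1" --pt "0.167 -0.049 0.029 0 0 0 1"

```text
clock: 8.2
eef_pos: [556.4, 56.4, 294.0]
eef_rot: [3.141, -0.0, 1.291]
wrist_force: [0.5, -2.2, 1.4]
finger_gap: 13.3
finger_force: 25.0
```

Next I'll go up to 0.98, slowly while the spools roll out.

Call:
jog_arm --pt "0.021 -0.006 0.002 0 0 0 1" --pt "0.042 -0.012 0.004 0 0 0 1" --pt "0.063 -0.019 0.005 0 0 0 1" --pt "0.085 -0.025 0.007 0 0 0 1" --pt "0.106 -0.031 0.007 0 0 0 1" --pt "0.127 -0.037 0.008 0 0 0 1" --pt "0.148 -0.043 0.008 0 0 0 1" --pt "0.169 -0.05 0.008 0 0 0 1"

```text
clock: 8.87
eef_pos: [576.5, 50.5, 294.8]
eef_rot: [-3.142, -0.0, 1.291]
wrist_force: [1.6, -1.1, 2.7]
finger_gap: 13.2
finger_force: 25.0
```

Call:
jog_arm --pt "0.018 -0.005 0 0 0 0 1" --pt "0.035 -0.01 -0.001 0 0 0 1" --pt "0.053 -0.016 -0.002 0 0 0 1" --pt "0.071 -0.021 -0.003 0 0 0 1" --pt "0.088 -0.026 -0.004 0 0 0 1" --pt "0.106 -0.031 -0.006 0 0 0 1" --pt "0.123 -0.036 -0.008 0 0 0 1" --pt "0.141 -0.041 -0.01 0 0 0 1"

```text
clock: 9.53
eef_pos: [593.3, 45.4, 293.6]
eef_rot: [-3.141, 0.0, 1.291]
wrist_force: [-0.3, -0.8, 2.6]
finger_gap: 13.2
finger_force: 25.0
```

Call:
jog_arm --pt "0.014 -0.004 -0.002 0 0 0 1" --pt "0.028 -0.008 -0.004 0 0 0 1" --pt "0.042 -0.012 -0.006 0 0 0 1" --pt "0.056 -0.016 -0.008 0 0 0 1" --pt "0.07 -0.021 -0.01 0 0 0 1" --pt "0.084 -0.025 -0.013 0 0 0 1" --pt "0.098 -0.029 -0.015 0 0 0 1" --pt "0.112 -0.033 -0.018 0 0 0 1" --grip_force 18

```text
clock: 10.2
eef_pos: [606.7, 41.5, 291.4]
eef_rot: [-3.141, 0.0, 1.291]
wrist_force: [0.3, -2.0, 1.5]
finger_gap: 13.2
finger_force: 18.0
```

```bash
python3 - <<'E'
import cv2,numpy as np
from cell import manip
a=manip.camera("top")["frame"][85:243,165:299,::-1]
b=manip.camera("side")["frame"][125:265,150:280,::-1]
a=cv2.resize(a,(382,450),interpolation=cv2.INTER_CUBIC);b=cv2.resize(b,(418,450),interpolation=cv2.INTER_CUBIC)
cv2.imwrite("pics/chk3.png",np.hstack([a,b]))
s=manip.read_state();print(s["eef_pos"],s["wrist_force"])
from sched import *
import numpy as np
show(*np.arange(.98,1.061,.01).round(3)) 
for i in range(8): show(*(1.06+.04*i+np.arange(0,.041,.01)).round(3))
E
```

```text
[606.75570769  41.45767417 291.31835353] [ 0.29572827 -2.70722781  1.10374152]
0.98 -> 1.06 [[0.014, -0.004, -0.003, 0, 0, 0, 1], [0.028, -0.008, -0.006, 0, 0, 0, 1], [0.041, -0.012, -0.009, 0, 0, 0, 1], [0.055, -0.016, -0.013, 0, 0, 0, 1], [0.069, -0.02, -0.016, 0, 0, 0, 1], [0.083, -0.024, -0.02, 0, 0, 0, 1], [0.096, -0.028, -0.023, 0, 0, 0, 1], [0.11, -0.032, -0.027, 0, 0, 0, 1]]
1.06 -> 1.1 [[0.014, -0.004, -0.004, 0, 0, 0, 1], [0.027, -0.008, -0.008, 0, 0, 0, 1], [0.041, -0.012, -0.013, 0, 0, 0, 1], [0.054, -0.016, -0.017, 0, 0, 0, 1]]
1.1 -> 1.14 [[0.013, -0.004, -0.005, 0, 0, 0, 1], [0.027, -0.008, -0.009, 0, 0, 0, 1], [0.04, -0.012, -0.014, 0, 0, 0, 1], [0.053, -0.016, -0.019, 0, 0, 0, 1]]
1.14 -> 1.18 [[0.013, -0.004, -0.005, 0, 0, 0, 1], [0.026, -0.008, -0.011, 0, 0, 0, 1], [0.04, -0.012, -0.016, 0, 0, 0, 1], [0.053, -0.015, -0.022, 0, 0, 0, 1]]
1.18 -> 1.22 [[0.013, -0.004, -0.006, 0, 0, 0, 1], [0.026, -0.008, -0.012, 0, 0, 0, 1], [0.039, -0.011, -0.018, 0, 0, 0, 1], [0.052, -0.015, -0.024, 0, 0, 0, 1]]
1.22 -> 1.26 [[0.013, -0.004, -0.006, 0, 0, 0, 1], [0.026, -0.007, -0.013, 0, 0, 0, 1], [0.038, -0.011, -0.019, 0, 0, 0, 1], [0.051, -0.015, -0.026, 0, 0, 0, 1]]
1.26 -> 1.3 [[0.013, -0.004, -0.007, 0, 0, 0, 1], [0.025, -0.007, -0.014, 0, 0, 0, 1], [0.037, -0.011, -0.021, 0, 0, 0, 1], [0.05, -0.015, -0.028, 0, 0, 0, 1]]
1.3 -> 1.34 [[0.012, -0.004, -0.007, 0, 0, 0, 1], [0.024, -0.007, -0.015, 0, 0, 0, 1], [0.037, -0.011, -0.022, 0, 0, 0, 1], [0.049, -0.014, -0.03, 0, 0, 0, 1]]
1.34 -> 1.38 [[0.012, -0.004, -0.008, 0, 0, 0, 1], [0.024, -0.007, -0.016, 0, 0, 0, 1], [0.036, -0.01, -0.024, 0, 0, 0, 1], [0.047, -0.014, -0.032, 0, 0, 0, 1]]
```

View pics/chk3.png

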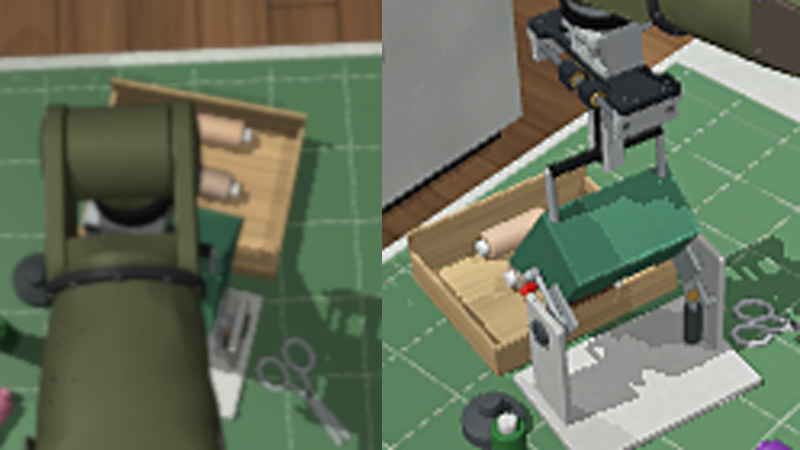

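The picture shows two spools in the tray, at about (225,130) and (215,185) in the top part, and the third probably under the skip. I'll continue and feel for the stop.

Call:
jog_arm --pt "0.014 -0.004 -0.003 0 0 0 1" --pt "0.028 -0.008 -0.006 0 0 0 1" --pt "0.041 -0.012 -0.009 0 0 0 1" --pt "0.055 -0.016 -0.013 0 0 0 1" --pt "0.069 -0.02 -0.016 0 0 0 1" --pt "0.083 -0.024 -0.02 0 0 0 1" --pt "0.096 -0.028 -0.023 0 0 0 1" --pt "0.11 -0.032 -0.027 0 0 0 1" --grip_force 12

```text
clock: 10.97
eef_pos: [619.9, 37.7, 288.1]
eef_rot: [-3.141, 0.0, 1.291]
wrist_force: [-0.0, -1.3, -0.4]
finger_gap: 13.3
finger_force: 12.0
```

Call:
jog_arm --pt "0.014 -0.004 -0.004 0 0 0 1" --pt "0.027 -0.008 -0.008 0 0 0 1" --pt "0.027 -0.008 -0.008 0 0 0 1"

```text
clock: 11.22
eef_pos: [623.3, 36.8, 287.1]
eef_rot: [3.142, -0.0, 1.291]
wrist_force: [-0.1, -1.1, -0.4]
finger_gap: 13.6
finger_force: 12.0
```

Call:
jog_arm --pt "0.009 -0.003 -0.003 0 0 0 1" --pt "0.018 -0.005 -0.006 0 0 0 1" --pt "0.027 -0.008 -0.009 0 0 0 1" --pt "0.027 -0.008 -0.009 0 0 0 1"

```text
clock: 11.55
eef_pos: [626.4, 35.8, 286.1]
eef_rot: [3.141, -0.0, 1.291]
wrist_force: [0.6, -0.7, -0.2]
finger_gap: 13.6
finger_force: 12.0
```

Call:
jog_arm --pt "0.009 -0.003 -0.003 0 0 0 1" --pt "0.018 -0.005 -0.006 0 0 0 1" --pt "0.027 -0.008 -0.009 0 0 0 1" --pt "0.027 -0.008 -0.009 0 0 0 1"

```text
clock: 11.88
eef_pos: [629.7, 34.9, 284.9]
eef_rot: [-3.142, -0.0, 1.291]
wrist_force: [0.8, -0.7, -1.3]
finger_gap: 13.8
finger_force: 12.0
```

Call:
jog_arm --pt "0.009 -0.003 -0.003 0 0 0 1" --pt "0.018 -0.005 -0.007 0 0 0 1" --pt "0.027 -0.008 -0.01 0 0 0 1" --pt "0.027 -0.008 -0.01 0 0 0 1"

```text
clock: 12.22
eef_pos: [632.9, 33.9, 283.8]
eef_rot: [3.142, -0.0, 1.291]
wrist_force: [0.0, -0.1, -2.1]
finger_gap: 13.8
finger_force: 12.0
```

Call:
jog_arm --pt "0.009 -0.003 -0.003 0 0 0 1" --pt "0.018 -0.005 -0.007 0 0 0 1" --pt "0.027 -0.008 -0.011 0 0 0 1" --pt "0.027 -0.008 -0.011 0 0 0 1"

```text
clock: 12.55
eef_pos: [636.2, 32.9, 282.5]
eef_rot: [3.141, -0.0, 1.291]
wrist_force: [1.2, 0.3, -0.2]
finger_gap: 13.3
finger_force: 12.0
```

Call:
jog_arm --pt "0.009 -0.003 -0.004 0 0 0 1" --pt "0.018 -0.005 -0.008 0 0 0 1" --pt "0.027 -0.008 -0.012 0 0 0 1" --pt "0.027 -0.008 -0.012 0 0 0 1"

```text
clock: 12.88
eef_pos: [639.4, 32.0, 281.0]
eef_rot: [3.142, -0.0, 1.291]
wrist_force: [0.4, -0.1, -0.2]
finger_gap: 13.5
finger_force: 12.0
```

Call:
jog_arm --pt "0.009 -0.003 -0.004 0 0 0 1" --pt "0.018 -0.005 -0.008 0 0 0 1" --pt "0.026 -0.008 -0.012 0 0 0 1" --pt "0.026 -0.008 -0.012 0 0 0 1"

```text
clock: 13.22
eef_pos: [642.5, 31.0, 279.6]
eef_rot: [3.142, -0.0, 1.291]
wrist_force: [1.2, 0.7, 0.3]
finger_gap: 13.8
finger_force: 12.0
```

Call:
jog_arm --pt "0.009 -0.003 -0.004 0 0 0 1" --pt "0.018 -0.005 -0.008 0 0 0 1" --pt "0.026 -0.008 -0.012 0 0 0 1" --pt "0.026 -0.008 -0.012 0 0 0 1"

```text
clock: 13.55
eef_pos: [645.6, 30.0, 278.1]
eef_rot: [3.142, -0.0, 1.291]
wrist_force: [1.2, 1.4, -0.5]
finger_gap: 13.7
finger_force: 12.0
```

Call:
jog_arm --pt "0.009 -0.003 -0.004 0 0 0 1" --pt "0.018 -0.005 -0.008 0 0 0 1" --pt "0.026 -0.007 -0.013 0 0 0 1" --pt "0.026 -0.007 -0.013 0 0 0 1"

```text
clock: 13.88
eef_pos: [648.8, 29.1, 276.6]
eef_rot: [3.141, 0.0, 1.291]
wrist_force: [1.5, 0.1, -1.5]
finger_gap: 13.4
finger_force: 12.0
```

Call:
jog_arm --pt "0.009 -0.003 -0.004 0 0 0 1" --pt "0.018 -0.005 -0.008 0 0 0 1" --pt "0.025 -0.008 -0.013 0 0 0 1" --pt "0.025 -0.008 -0.013 0 0 0 1"

```text
clock: 14.22
eef_pos: [651.8, 28.2, 275.0]
eef_rot: [3.141, -0.0, 1.291]
wrist_force: [1.4, -1.2, -1.1]
finger_gap: 13.3
finger_force: 12.0
```

Call:
jog_arm --pt "0.009 -0.003 -0.005 0 0 0 1" --pt "0.017 -0.005 -0.009 0 0 0 1" --pt "0.025 -0.007 -0.014 0 0 0 1" --pt "0.025 -0.007 -0.014 0 0 0 1"

```text
clock: 14.55
eef_pos: [654.5, 27.4, 273.6]
eef_rot: [-3.141, 0.0, 1.291]
wrist_force: [-2.6, -0.9, 1.2]
finger_gap: 13.4
finger_force: 12.0
```

The force has reversed, which is likely first contact with the stop. A 1 mm step should confirm it.

Call:
jog_arm --pt "0.004 -0.001 -0.002 0 0 0 1" --pt "0.008 -0.002 -0.004 0 0 0 1" --pt "0.008 -0.002 -0.004 0 0 0 1"

```text
clock: 14.8
eef_pos: [655.4, 27.1, 273.1]
eef_rot: [-3.141, 0.0, 1.291]
wrist_force: [-4.9, 0.2, 2.8]
finger_gap: 13.5
finger_force: 12.0
```

The force is rising steadily to about 5.6 N at the handle, so the skip is on its stop. I'll hold there and check the spools.

Call:
jog_arm --pt "0 0 0 0 0 0 1" --pt "0 0 0 0 0 0 1" --pt "0 0 0 0 0 0 1" --pt "0 0 0 0 0 0 1" --pt "0 0 0 0 0 0 1" --pt "0 0 0 0 0 0 1"

```text
clock: 15.3
eef_pos: [655.3, 27.1, 273.1]
eef_rot: [-3.141, 0.0, 1.291]
wrist_force: [-5.2, -0.1, 1.5]
finger_gap: 13.7
finger_force: 12.0
```

```bash
python3 - <<'E'
import cv2,numpy as np
from cell import manip
a=manip.camera("top")["frame"][85:243,165:299,::-1]
b=manip.camera("side")["frame"][125:265,150:280,::-1]
a=cv2.resize(a,(382,450),interpolation=cv2.INTER_CUBIC);b=cv2.resize(b,(418,450),interpolation=cv2.INTER_CUBIC)
cv2.imwrite("pics/chk4.png",np.hstack([a,b]))
from sched import *
v=np.r_[1.28,1.26,1.24,1.20,1.14,1.08,1.02,.96,.9]
show(*v);show(*np.linspace(.9,.7,9).round(4));show(*np.linspace(.7,.58,9).round(4))
for t in (.58,.50,.42,.34,.26,.18,.1): show(*np.linspace(t,t-.08,9).round(4))
show(*np.linspace(.02,0,5).round(4))
E
```

```text
1.28 -> 0.9 [[-0.025, 0.007, 0.014, 0, 0, 0, 1], [-0.05, 0.015, 0.027, 0, 0, 0, 1], [-0.102, 0.03, 0.052, 0, 0, 0, 1], [-0.18, 0.053, 0.085, 0, 0, 0, 1], [-0.261, 0.076, 0.113, 0, 0, 0, 1], [-0.342, 0.1, 0.136, 0, 0, 0, 1], [-0.426, 0.125, 0.154, 0, 0, 0, 1], [-0.509, 0.149, 0.167, 0, 0, 0, 1]]
0.9 -> 0.7 [[-0.035, 0.01, 0.004, 0, 0, 0, 1], [-0.07, 0.021, 0.007, 0, 0, 0, 1], [-0.106, 0.031, 0.009, 0, 0, 0, 1], [-0.141, 0.041, 0.01, 0, 0, 0, 1], [-0.176, 0.052, 0.01, 0, 0, 0, 1], [-0.212, 0.062, 0.009, 0, 0, 0, 1], [-0.247, 0.072, 0.007, 0, 0, 0, 1], [-0.282, 0.083, 0.004, 0, 0, 0, 1]]
0.7 -> 0.58 [[-0.021, 0.006, -0.002, 0, 0, 0, 1], [-0.042, 0.012, -0.004, 0, 0, 0, 1], [-0.063, 0.019, -0.007, 0, 0, 0, 1], [-0.084, 0.025, -0.01, 0, 0, 0, 1], [-0.105, 0.031, -0.014, 0, 0, 0, 1], [-0.126, 0.037, -0.017, 0, 0, 0, 1], [-0.147, 0.043, -0.021, 0, 0, 0, 1], [-0.168, 0.049, -0.026, 0, 0, 0, 1]]
0.58 -> 0.5 [[-0.014, 0.004, -0.003, 0, 0, 0, 1], [-0.028, 0.008, -0.006, 0, 0, 0, 1], [-0.041, 0.012, -0.01, 0, 0, 0, 1], [-0.055, 0.016, -0.013, 0, 0, 0, 1], [-0.069, 0.02, -0.017, 0, 0, 0, 1], [-0.
[... 1408 characters left out ...]
7, 0, 0, 0, 1], [-0.035, 0.01, -0.026, 0, 0, 0, 1], [-0.046, 0.013, -0.034, 0, 0, 0, 1], [-0.057, 0.017, -0.043, 0, 0, 0, 1], [-0.068, 0.02, -0.052, 0, 0, 0, 1], [-0.079, 0.023, -0.062, 0, 0, 0, 1], [-0.09, 0.026, -0.071, 0, 0, 0, 1]]
0.1 -> 0.02 [[-0.011, 0.003, -0.009, 0, 0, 0, 1], [-0.022, 0.006, -0.019, 0, 0, 0, 1], [-0.032, 0.01, -0.028, 0, 0, 0, 1], [-0.043, 0.013, -0.038, 0, 0, 0, 1], [-0.054, 0.016, -0.048, 0, 0, 0, 1], [-0.064, 0.019, -0.058, 0, 0, 0, 1], [-0.074, 0.022, -0.068, 0, 0, 0, 1], [-0.085, 0.025, -0.078, 0, 0, 0, 1]]
0.02 -> 0.0 [[-0.005, 0.001, -0.005, 0, 0, 0, 1], [-0.01, 0.003, -0.01, 0, 0, 0, 1], [-0.015, 0.004, -0.015, 0, 0, 0, 1], [-0.02, 0.006, -0.021, 0, 0, 0, 1]]
```

View pics/chk4.png

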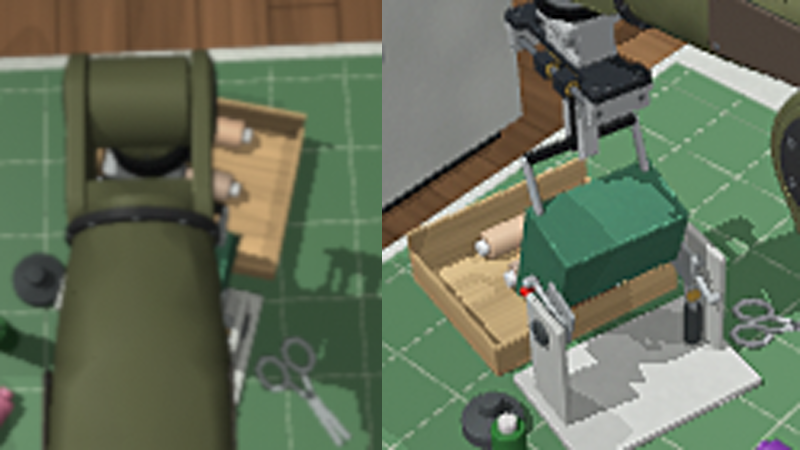

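Two spools show in the tray at top (235,130) and (215,187), and the skip is on its stop. The brown one isn't visible, so I'll search for it by colour.

```bash
python3 - <<'E'
import cv2,numpy as np
from cell import manip
for n in("top","side"):
    f=manip.camera(n)["frame"]; h=cv2.cvtColor(f,cv2.COLOR_RGB2HSV)
    m=(((h[...,0]<12)|(h[...,0]>172))&(h[...,1]>80)&(h[...,2]>25)&(h[...,2]<140)).astype(np.uint8)
    r=(slice(85,243),slice(165,299)) if n=="top" else (slice(150,265),slice(150,280))
    k,l,s,c=cv2.connectedComponentsWithStats(m[r])
    for i in range(1,k):
        if s[i,4]>=3: print(n,s[i].tolist(),(c[i]+[r[1].start,r[0].start]).round(1), f[r][l==i].mean(0).round())
E
```

```text
top [3, 139, 1, 3, 3] [168. 225.] [112.  70.  79.]
top [0, 145, 3, 3, 3] [166. 231.] [91. 57. 64.]
side [46, 64, 2, 2, 3] [196.3 214.7] [93. 36. 34.]
```

The view is blocked by the arm. The skip rests stably on its stop, so I'll let go there, move aside for a clear look, and regrasp.

Call:
jog_arm --pt "-0.005 0.001 0.002 0 0 0 1" --pt "-0.005 0.001 0.002 0 0 0 1" --pt "-0.005 0.001 0.002 0 0 0 0.45" --pt "-0.005 0.001 0.002 0 0 0 0.45" --pt "-0.005 0.001 0.002 0 0 0 0.45" --pt "-0.005 0.001 0.002 0 0 0 0.45" --pt "-0.005 0.001 0.002 0 0 0 0.45" --pt "-0.005 0.001 0.002 0 0 0 0.45"

```text
clock: 16.17
eef_pos: [655.0, 27.3, 273.1]
eef_rot: [3.142, -0.0, 1.291]
wrist_force: [-0.2, 0.4, -0.4]
finger_gap: 49.8
finger_force: 0.0
```

Call:
jog_arm --pt "0 0 0.2 0 0 0 0.45" --pt "0 0 0.4 0 0 0 0.45" --pt "0 0.3 0.4 0 0 0 0.45" --pt "-0.2 0.65 0.4 0 0 0 0.45" --pt "-0.4 1.0 0.4 0 0 0 0.45" --pt "-0.4 1.0 0.4 0 0 0 0.45"

```text
clock: 16.67
eef_pos: [604.9, 151.3, 321.6]
eef_rot: [-3.142, -0.001, 1.294]
wrist_force: [-0.5, -0.1, 0.2]
finger_gap: 51.2
finger_force: 0.0
```

Call:
jog_arm --pt "-0.4 1.0 0 0 0 0 0.45" --pt "-0.4 1.0 0 0 0 0 0.45" --pt "-0.4 1.0 0 0 0 0 0.45" --pt "-0.4 1.0 0 0 0 0 0.45" --pt "-0.4 1.0 0 0 0 0 0.45"

```text
clock: 17.08
eef_pos: [558.1, 269.2, 321.3]
eef_rot: [3.141, -0.0, 1.295]
wrist_force: [0.5, -0.4, -0.7]
finger_gap: 51.5
finger_force: 0.0
```

```bash
python3 - <<'E'
import cv2,numpy as np
from cell import manip
a=manip.camera("top")["frame"][85:243,165:299,::-1]
b=manip.camera("side")["frame"][125:265,150:280,::-1]
a=cv2.resize(a,(382,450),interpolation=cv2.INTER_CUBIC);b=cv2.resize(b,(418,450),interpolation=cv2.INTER_CUBIC)
cv2.imwrite("pics/chk5.png",np.hstack([a,b]))
print(manip.read_state()["eef_pos"])
E
```

```text
[559.30345423 266.6619456  321.18464744]
```

View pics/chk5.png

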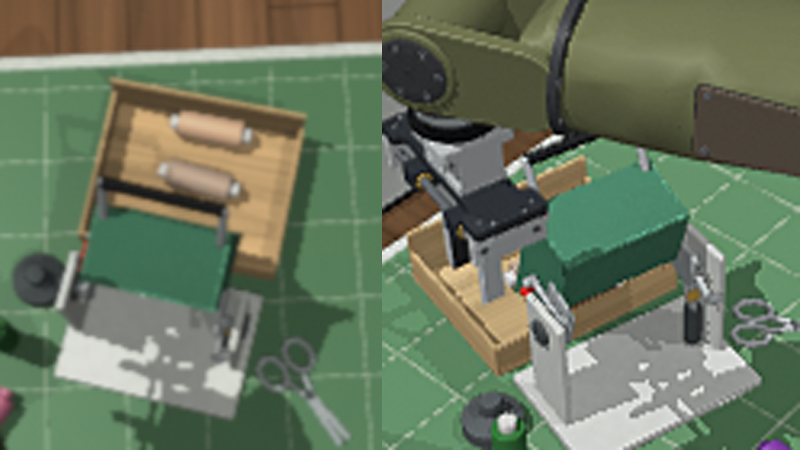

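The top view is clear now. Peach is at (212,130) and beige at (200,180), both in the tray. Brown, which started between them, must have rolled to the near wall, hidden under the tipped skip. I'll regrasp the bar at its known place and ease the skip back.

Call:
jog_arm --pt "0.4 -1.0 0 0 0 0 0.45" --pt "0.4 -1.0 0 0 0 0 0.45" --pt "0.4 -1.0 0 0 0 0 0.45" --pt "0.4 -1.0 0 0 0 0 0.45"

```text
clock: 17.52
eef_pos: [609.1, 139.8, 320.8]
eef_rot: [3.141, 0.001, 1.284]
wrist_force: [0.6, 0.3, 0.6]
finger_gap: 51.8
finger_force: 0.0
```

Call:
jog_arm --pt "0.2 -0.35 0 0 0 0 0.45" --pt "0.4 -0.7 0 0 0 0 0.45" --pt "0.4 -1.0 0 0 0 0 0.45" --pt "0.4 -1.0 0 0 0 0 0.45" --pt "0.4 -1.0 -0.1 0 0 0 0.45" --pt "0.4 -1.0 -0.25 0 0 0 0.45" --pt "0.4 -1.0 -0.4 0 0 0 0.45" --pt "0.4 -1.0 -0.4 0 0 0 0.45"

```text
clock: 18.18
eef_pos: [654.0, 25.9, 269.4]
eef_rot: [-3.136, 0.002, 1.289]
wrist_force: [-0.2, -1.0, -0.8]
finger_gap: 51.5
finger_force: 0.0
```

Call:
jog_arm --pt "0 0 0 0 0 0 1" --pt "0 0 0 0 0 0 1" --pt "0 0 0 0 0 0 1" --pt "0 0 0 0 0 0 1" --pt "0 0 0 0 0 0 1" --pt "0 0 0 0 0 0 1" --pt "0 0 0 0 0 0 1" --grip_force 10

```text
clock: 18.77
eef_pos: [654.8, 27.4, 273.4]
eef_rot: [-3.141, -0.0, 1.292]
wrist_force: [-2.4, 1.0, -0.2]
finger_gap: 13.4
finger_force: 10.0
```

```bash
python3 - <<'E'
from sched import *
show(1.28,1.275,1.265,1.25,1.23,1.21,1.19,1.17,1.15)
for a,b in((1.15,.99),(.99,.83),(.83,.67),(.67,.54)): show(*np.linspace(a,b,9).round(4))
E
```

```text
1.28 -> 1.15 [[-0.006, 0.002, 0.003, 0, 0, 0, 1], [-0.019, 0.005, 0.01, 0, 0, 0, 1], [-0.038, 0.011, 0.02, 0, 0, 0, 1], [-0.063, 0.018, 0.033, 0, 0, 0, 1], [-0.089, 0.026, 0.046, 0, 0, 0, 1], [-0.115, 0.034, 0.058, 0, 0, 0, 1], [-0.141, 0.041, 0.069, 0, 0, 0, 1], [-0.167, 0.049, 0.08, 0, 0, 0, 1]]
1.15 -> 0.99 [[-0.027, 0.008, 0.01, 0, 0, 0, 1], [-0.053, 0.016, 0.02, 0, 0, 0, 1], [-0.08, 0.023, 0.029, 0, 0, 0, 1], [-0.107, 0.031, 0.038, 0, 0, 0, 1], [-0.134, 0.039, 0.046, 0, 0, 0, 1], [-0.162, 0.047, 0.053, 0, 0, 0, 1], [-0.189, 0.055, 0.06, 0, 0, 0, 1], [-0.217, 0.064, 0.066, 0, 0, 0, 1]]
0.99 -> 0.83 [[-0.028, 0.008, 0.006, 0, 0, 0, 1], [-0.056, 0.016, 0.011, 0, 0, 0, 1], [-0.084, 0.024, 0.015, 0, 0, 0, 1], [-0.112, 0.033, 0.019, 0, 0, 0, 1], [-0.14, 0.041, 0.023, 0, 0, 0, 1], [-0.168, 0.049, 0.025, 0, 0, 0, 1], [-0.196, 0.057, 0.028, 0, 0, 0, 1], [-0.224, 0.066, 0.029, 0, 0, 0, 1]]
0.83 -> 0.67 [[-0.028, 0.008, 0.001, 0, 0, 0, 1], [-0.057, 0.017, 0.001, 0, 0, 0, 1], [-0.085, 0.025, 0.001, 0, 0, 0, 1], [-0.113, 0.033, 0.001, 0, 0, 0, 1], [-0.141, 0.041, -0.001, 0, 0, 0, 1], [-0.17, 0.05, -0.003, 0, 0, 0, 1], [-0.198, 0.058, -0.005, 0, 0, 0, 1], [-0.226, 0.066, -0.008, 0, 0, 0, 1]]
0.67 -> 0.54 [[-0.023, 0.007, -0.003, 0, 0, 0, 1], [-0.046, 0.013, -0.006, 0, 0, 0, 1], [-0.068, 0.02, -0.01, 0, 0, 0, 1], [-0.091, 0.027, -0.014, 0, 0, 0, 1], [-0.113, 0.033, -0.019, 0, 0, 0, 1], [-0.136, 0.04, -0.023, 0, 0, 0, 1], [-0.158, 0.046, -0.029, 0, 0, 0, 1], [-0.181, 0.053, -0.034, 0, 0, 0, 1]]
```

Call:
jog_arm --pt "-0.006 0.002 0.003 0 0 0 1" --pt "-0.019 0.005 0.01 0 0 0 1" --pt "-0.038 0.011 0.02 0 0 0 1" --pt "-0.063 0.018 0.033 0 0 0 1" --pt "-0.089 0.026 0.046 0 0 0 1" --pt "-0.115 0.034 0.058 0 0 0 1" --pt "-0.141 0.041 0.069 0 0 0 1" --pt "-0.167 0.049 0.08 0 0 0 1" --grip_force 25

```text
clock: 19.43
eef_pos: [634.8, 33.3, 283.6]
eef_rot: [3.14, -0.0, 1.291]
wrist_force: [4.7, -0.3, 4.2]
finger_gap: 13.2
finger_force: 25.0
```

Call:
jog_arm --pt "-0.027 0.008 0.01 0 0 0 1" --pt "-0.053 0.016 0.02 0 0 0 1" --pt "-0.08 0.023 0.029 0 0 0 1" --pt "-0.107 0.031 0.038 0 0 0 1" --pt "-0.134 0.039 0.046 0 0 0 1" --pt "-0.162 0.047 0.053 0 0 0 1" --pt "-0.189 0.055 0.06 0 0 0 1" --pt "-0.217 0.064 0.066 0 0 0 1"

```text
clock: 20.1
eef_pos: [608.6, 41.0, 291.2]
eef_rot: [3.141, -0.0, 1.291]
wrist_force: [4.6, 0.7, 5.5]
finger_gap: 13.3
finger_force: 25.0
```

```bash
cat > brown.py <<'E'
import cv2,numpy as np
from cell import manip
for n in("top","side"):
    f=manip.camera(n)["frame"]; h=cv2.cvtColor(f,cv2.COLOR_RGB2HSV)
    m=(((h[...,0]<12)|(h[...,0]>172))&(h[...,1]>80)&(h[...,2]>25)&(h[...,2]<140)).astype(np.uint8)
    r=(slice(85,243),slice(165,299)) if n=="top" else (slice(150,265),slice(150,280))
    k,l,s,c=cv2.connectedComponentsWithStats(m[r])
    for i in range(1,k):
        if s[i,4]>=4: print(n,s[i].tolist(),(c[i]+[r[1].start,r[0].start]).round(1), f[r][l==i].mean(0).round())
E
python3 brown.py
```

```text
top [3, 138, 1, 6, 6] [168.  225.5] [98. 62. 70.]
side [68, 64, 4, 2, 4] [219.5 214.5] [59. 32. 22.]
side [59, 68, 4, 2, 4] [210.5 218.5] [51. 28. 19.]
```

A brown trace has appeared in the side view at (215,216), just above the tray's near wall. I'll continue back.

Call:
jog_arm --pt "-0.028 0.008 0.006 0 0 0 1" --pt "-0.056 0.016 0.011 0 0 0 1" --pt "-0.084 0.024 0.015 0 0 0 1" --pt "-0.112 0.033 0.019 0 0 0 1" --pt "-0.14 0.041 0.023 0 0 0 1" --pt "-0.168 0.049 0.025 0 0 0 1" --pt "-0.196 0.057 0.028 0 0 0 1" --pt "-0.224 0.066 0.029 0 0 0 1"

```text
clock: 20.87
eef_pos: [581.6, 48.9, 294.1]
eef_rot: [-3.141, 0.0, 1.291]
wrist_force: [3.6, -0.1, 3.1]
finger_gap: 13.0
finger_force: 25.0
```

```bash
python3 brown.py
```

```text
side [68, 64, 4, 2, 4] [219.5 214.8] [70. 44. 31.]
```

Call:
jog_arm --pt "-0.028 0.008 0.001 0 0 0 1" --pt "-0.057 0.017 0.001 0 0 0 1" --pt "-0.085 0.025 0.001 0 0 0 1" --pt "-0.113 0.033 0.001 0 0 0 1" --pt "-0.141 0.041 -0.001 0 0 0 1" --pt "-0.17 0.05 -0.003 0 0 0 1" --pt "-0.198 0.058 -0.005 0 0 0 1" --pt "-0.226 0.066 -0.008 0 0 0 1"

```text
clock: 21.63
eef_pos: [554.5, 56.8, 293.2]
eef_rot: [-3.142, -0.0, 1.291]
wrist_force: [2.2, 1.2, 5.0]
finger_gap: 12.6
finger_force: 25.0
```

Call:
jog_arm --pt "-0.023 0.007 -0.003 0 0 0 1" --pt "-0.046 0.013 -0.006 0 0 0 1" --pt "-0.068 0.02 -0.01 0 0 0 1" --pt "-0.091 0.027 -0.014 0 0 0 1" --pt "-0.113 0.033 -0.019 0 0 0 1" --pt "-0.136 0.04 -0.023 0 0 0 1" --pt "-0.158 0.046 -0.029 0 0 0 1" --pt "-0.181 0.053 -0.034 0 0 0 1"

```text
clock: 22.3
eef_pos: [532.8, 63.2, 289.0]
eef_rot: [-3.141, -0.0, 1.291]
wrist_force: [1.7, 1.8, -0.3]
finger_gap: 13.1
finger_force: 25.0
```

```bash
python3 brown.py; python3 - <<'E'
from sched import *
for t in (.54,.46,.38,.30,.22,.14): show(*np.linspace(t,t-.08,9).round(4))
show(*np.linspace(.06,.0,9).round(4))
E
```

```text
top [3, 138, 1, 4, 4] [168.  224.5] [98. 62. 69.]
0.54 -> 0.46 [[-0.014, 0.004, -0.004, 0, 0, 0, 1], [-0.027, 0.008, -0.007, 0, 0, 0, 1], [-0.041, 0.012, -0.011, 0, 0, 0, 1], [-0.055, 0.016, -0.015, 0, 0, 0, 1], [-0.068, 0.02, -0.02, 0, 0, 0, 1], [-0.082, 0.024, -0.024, 0, 0, 0, 1], [-0.095, 0.028, -0.029, 0, 0, 0, 1], [-0.109, 0.032, -0.033, 0, 0, 0, 1]]
0.46 -> 0.38 [[-0.013, 0.004, -0.005, 0, 0, 0, 1], [-0.027, 0.008, -0.01, 0, 0, 0, 1], [-0.04, 0.012, -0.015, 0, 0, 0, 1], [-0.053, 0.016, -0.02, 0, 0, 0, 1], [-0.066, 0.019, -0.025, 0, 0, 0, 1], [-0.08, 0.023, -0.031, 0, 0, 0, 1], [-0.093, 0.027, -0.036, 0, 0, 0, 1], [-0.106, 0.031, -0.042, 0, 0, 0, 1]]
0.38 -> 0.3 [[-0.013, 0.004, -0.006, 0, 0, 0, 1], [-0.026, 0.008, -0.012, 0, 0, 0, 1], [-0.039, 0.011, -0.018, 0, 0, 0, 1], [-0.052, 0.015, -0.024, 0, 0, 0, 1], [-0.064, 0.019, -0.031, 0, 0, 0, 1], [-0.077, 0.023, -0.037, 0, 0, 0, 1], [-0.09, 0.026, -0.044, 0, 0, 0, 1], [-0.102, 0.03, -0.051, 0, 0, 0, 1]]
0.3 -> 0.22 [[-0.012, 0.004, -0.007, 0, 0, 0, 1], [-0.025, 0.007, -0.014, 0, 0, 0, 1], [-0.037, 0.011, -0.021, 0, 0, 0, 1], [-0.0
[... 403 characters left out ...]
0, 0, 1], [-0.082, 0.024, -0.058, 0, 0, 0, 1], [-0.093, 0.027, -0.067, 0, 0, 0, 1]]
0.14 -> 0.06 [[-0.011, 0.003, -0.009, 0, 0, 0, 1], [-0.022, 0.007, -0.018, 0, 0, 0, 1], [-0.033, 0.01, -0.027, 0, 0, 0, 1], [-0.044, 0.013, -0.036, 0, 0, 0, 1], [-0.055, 0.016, -0.046, 0, 0, 0, 1], [-0.066, 0.019, -0.055, 0, 0, 0, 1], [-0.077, 0.023, -0.065, 0, 0, 0, 1], [-0.088, 0.026, -0.075, 0, 0, 0, 1]]
0.06 -> 0.0 [[-0.008, 0.002, -0.007, 0, 0, 0, 1], [-0.016, 0.005, -0.015, 0, 0, 0, 1], [-0.024, 0.007, -0.022, 0, 0, 0, 1], [-0.031, 0.009, -0.03, 0, 0, 0, 1], [-0.039, 0.011, -0.037, 0, 0, 0, 1], [-0.047, 0.014, -0.045, 0, 0, 0, 1], [-0.054, 0.016, -0.053, 0, 0, 0, 1], [-0.062, 0.018, -0.061, 0, 0, 0, 1]]
```

Call:
jog_arm --pt "-0.014 0.004 -0.004 0 0 0 1" --pt "-0.027 0.008 -0.007 0 0 0 1" --pt "-0.041 0.012 -0.011 0 0 0 1" --pt "-0.055 0.016 -0.015 0 0 0 1" --pt "-0.068 0.02 -0.02 0 0 0 1" --pt "-0.082 0.024 -0.024 0 0 0 1" --pt "-0.095 0.028 -0.029 0 0 0 1" --pt "-0.109 0.032 -0.033 0 0 0 1" --grip_force 30

```text
clock: 23.07
eef_pos: [520.2, 66.9, 285.4]
eef_rot: [3.14, -0.0, 1.291]
wrist_force: [6.6, 1.0, 2.7]
finger_gap: 13.3
finger_force: 30.0
```

Call:
jog_arm --pt "-0.013 0.004 -0.005 0 0 0 1" --pt "-0.027 0.008 -0.01 0 0 0 1" --pt "-0.04 0.012 -0.015 0 0 0 1" --pt "-0.053 0.016 -0.02 0 0 0 1" --pt "-0.066 0.019 -0.025 0 0 0 1" --pt "-0.08 0.023 -0.031 0 0 0 1" --pt "-0.093 0.027 -0.036 0 0 0 1" --pt "-0.106 0.031 -0.042 0 0 0 1"

```text
clock: 23.73
eef_pos: [510.8, 69.8, 282.3]
eef_rot: [3.13, -0.002, 1.29]
wrist_force: [32.2, -5.1, 9.1]
finger_gap: 13.4
finger_force: 30.0
```

Call:
jog_arm --pt "-0.013 0.004 -0.006 0 0 0 1" --pt "-0.026 0.008 -0.012 0 0 0 1" --pt "-0.039 0.011 -0.018 0 0 0 1" --pt "-0.052 0.015 -0.024 0 0 0 1" --pt "-0.064 0.019 -0.031 0 0 0 1" --pt "-0.077 0.023 -0.037 0 0 0 1" --pt "-0.09 0.026 -0.044 0 0 0 1" --pt "-0.102 0.03 -0.051 0 0 0 1"

```text
clock: 24.4
eef_pos: [495.7, 74.2, 275.1]
eef_rot: [3.139, -0.001, 1.291]
wrist_force: [-0.5, 3.7, 4.7]
finger_gap: 12.8
finger_force: 30.0
```

Call:
jog_arm --pt "-0.012 0.004 -0.007 0 0 0 1" --pt "-0.025 0.007 -0.014 0 0 0 1" --pt "-0.037 0.011 -0.021 0 0 0 1" --pt "-0.049 0.014 -0.029 0 0 0 1" --pt "-0.062 0.018 -0.036 0 0 0 1" --pt "-0.074 0.022 -0.044 0 0 0 1" --pt "-0.086 0.025 -0.051 0 0 0 1" --pt "-0.098 0.029 -0.059 0 0 0 1"

```text
clock: 25.07
eef_pos: [483.0, 77.9, 267.0]
eef_rot: [-3.141, -0.0, 1.291]
wrist_force: [0.4, 2.8, 6.2]
finger_gap: 13.1
finger_force: 30.0
```

Call:
jog_arm --pt "-0.012 0.003 -0.008 0 0 0 1" --pt "-0.024 0.007 -0.016 0 0 0 1" --pt "-0.035 0.01 -0.024 0 0 0 1" --pt "-0.047 0.014 -0.033 0 0 0 1" --pt "-0.059 0.017 -0.041 0 0 0 1" --pt "-0.07 0.021 -0.05 0 0 0 1" --pt "-0.082 0.024 -0.058 0 0 0 1" --pt "-0.093 0.027 -0.067 0 0 0 1"

```text
clock: 25.73
eef_pos: [472.0, 81.0, 258.6]
eef_rot: [-3.141, 0.0, 1.291]
wrist_force: [-0.8, 3.8, 2.3]
finger_gap: 13.3
finger_force: 30.0
```

Call:
jog_arm --pt "-0.011 0.003 -0.009 0 0 0 1" --pt "-0.022 0.007 -0.018 0 0 0 1" --pt "-0.033 0.01 -0.027 0 0 0 1" --pt "-0.044 0.013 -0.036 0 0 0 1" --pt "-0.055 0.016 -0.046 0 0 0 1" --pt "-0.066 0.019 -0.055 0 0 0 1" --pt "-0.077 0.023 -0.065 0 0 0 1" --pt "-0.088 0.026 -0.075 0 0 0 1"

```text
clock: 26.4
eef_pos: [461.4, 84.1, 249.7]
eef_rot: [-3.141, 0.0, 1.291]
wrist_force: [1.8, 2.3, -1.4]
finger_gap: 13.0
finger_force: 30.0
```

Call:
jog_arm --pt "-0.008 0.002 -0.007 0 0 0 1" --pt "-0.016 0.005 -0.014 0 0 0 1" --pt "-0.024 0.007 -0.021 0 0 0 1" --pt "-0.031 0.009 -0.028 0 0 0 1" --pt "-0.039 0.011 -0.035 0 0 0 1" --pt "-0.047 0.014 -0.042 0 0 0 1" --pt "-0.054 0.016 -0.049 0 0 0 1" --pt "-0.062 0.018 -0.055 0 0 0 1" --grip_force 20

```text
clock: 27.07
eef_pos: [454.5, 86.0, 243.3]
eef_rot: [3.14, 0.0, 1.291]
wrist_force: [5.3, -0.7, -5.9]
finger_gap: 13.3
finger_force: 20.0
```

Call:
jog_arm --pt "0 0 0 0 0 0 1" --pt "0 0 0 0 0 0 1" --pt "0 0 0 0 0 0 1"

```text
clock: 27.32
eef_pos: [454.3, 86.0, 243.2]
eef_rot: [3.141, 0.0, 1.291]
wrist_force: [5.1, -0.4, -4.9]
finger_gap: 13.5
finger_force: 20.0
```

The skip is home at its rest. I'll release, lift and clear.

Call:
jog_arm --pt "0 0 0 0 0 0 0.45" --pt "0 0 0 0 0 0 0.45" --pt "0 0 0 0 0 0 0.45" --pt "0 0 0 0 0 0 0.45" --pt "0 0 0 0 0 0 0.45" --pt "0 0 0 0 0 0 0.45"

```text
clock: 27.82
eef_pos: [454.1, 86.3, 243.4]
eef_rot: [3.142, -0.0, 1.291]
wrist_force: [0.4, 0.2, -0.5]
finger_gap: 49.6
finger_force: 0.0
```

Call:
jog_arm --pt "0 0 0.25 0 0 0 0.45" --pt "0 0 0.5 0 0 0 0.45" --pt "0 0 0.8 0 0 0 0.45" --pt "0 0.3 0.8 0 0 0 0.45" --pt "0 0.65 0.8 0 0 0 0.45" --pt "0 1.0 0.8 0 0 0 0.45" --pt "0 1.0 0.8 0 0 0 0.45"

```text
clock: 28.4
eef_pos: [453.4, 211.2, 338.9]
eef_rot: [-3.141, -0.001, 1.296]
wrist_force: [0.2, -0.7, -0.6]
finger_gap: 51.4
finger_force: 0.0
```

Call:
jog_arm --pt "-0.3 1.0 0 0 0 0 0.45" --pt "-0.3 1.0 0 0 0 0 0.45" --pt "-0.3 1.0 0 0 0 0 0.45" --pt "-0.3 1.0 0 0 0 0 0.45" --pt "-0.3 1.0 0 0 0 0 0.45"

```text
clock: 28.82
eef_pos: [417.4, 327.5, 338.9]
eef_rot: [-3.141, 0.001, 1.295]
wrist_force: [-0.2, -0.6, -0.3]
finger_gap: 51.7
finger_force: 0.0
```

```bash
python3 brown.py; python3 - <<'E'
import cv2,numpy as np
from cell import manip
a=manip.camera("top")["frame"][85:243,165:299,::-1]
b=manip.camera("side")["frame"][125:265,150:280,::-1]
a=cv2.resize(a,(382,450),interpolation=cv2.INTER_CUBIC);b=cv2.resize(b,(418,450),interpolation=cv2.INTER_CUBIC)
cv2.imwrite("pics/chk6.png",np.hstack([a,b]))
E
```

```text
(no output)
```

View pics/chk6.png

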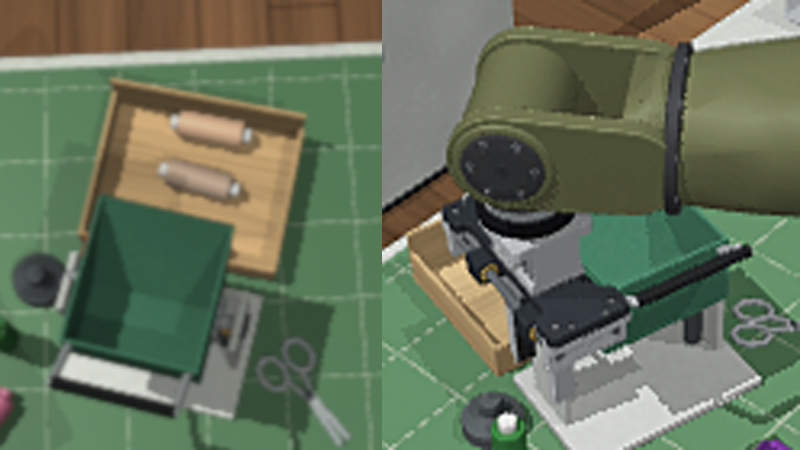

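The skip is upright and empty. Peach and beige are in the tray at (212,130) and (200,180). Brown must be by the near wall under the lip, so I'll check that its earlier trace falls inside the tray.

```bash
python3 - <<'E'
from fit import *
c=C["side"];R=np.array(c["R"]);o=-R.T@c["t"];f=192/np.tan(np.radians(c["vfov"]/2))
def loc(X,p):
    d=X[:2]-p[:2];cs,s=np.cos(p[2]),np.sin(p[2]);return np.round([cs*d[0]+s*d[1],-s*d[0]+cs*d[1],X[2]],0)
tray=(747.2,7.1,-.241)
for u in((219.5,214.6),(210.5,218.5)):
    r=R.T@np.array([(u[0]-c["cx"])/f,(u[1]-c["cy"])/f,1])
    for z in(20,45,60,80): print(u,z,loc(o+r*(z-o[2])/r[2],tray))
# projections of brown lying at near wall, now
for yy in(-60,-40,0,40,60):
    X=tf(tray,[(-72,yy,27)]);print(yy,"top",proj("top",X).round(),"side",proj("side",X).round())
t=C["top"]["frame"]
print("near-wall lip edges top:",proj("top",tf((573.5,52,-.284),[(85,75,230),(85,-75,230)])).round())
E
```

```text
(219.5, 214.6) 20 [-67. -39.  20.]
(219.5, 214.6) 45 [-89. -25.  45.]
(219.5, 214.6) 60 [-102.  -17.   60.]
(219.5, 214.6) 80 [-120.   -6.   80.]
(210.5, 218.5) 20 [-64.   0.  20.]
(210.5, 218.5) 45 [-86.  13.  45.]
(210.5, 218.5) 60 [-100.   21.   60.]
(210.5, 218.5) 80 [-117.   31.   80.]
-60 top [[244. 172.]] side [[225. 212.]]
-40 top [[239. 171.]] side [[220. 214.]]
0 top [[228. 169.]] side [[212. 218.]]
40 top [[217. 167.]] side [[203. 223.]]
60 top [[212. 166.]] side [[198. 225.]]
near-wall lip edges top: [[200. 153.]
 [247. 164.]]
```

Call:
jog_arm --pt "-0.8 0.9 0 0 0 0 0.45" --pt "-0.8 0.9 0 0 0 0 0.45" --pt "-0.8 0.9 0 0 0 0 0.45" --pt "-0.8 0.9 0 0 0 0 0.45" --pt "-0.8 0.9 0 0 0 0 0.45"

```text
clock: 29.53
eef_pos: [320.1, 436.0, 339.3]
eef_rot: [-3.141, -0.0, 1.294]
wrist_force: [-0.2, 0.0, -0.2]
finger_gap: 51.7
finger_force: 0.0
```

```bash
python3 brown.py; python3 - <<'E'
from fit import *
tray=(747.2,7.1,-.241)
# compare rows of side-view colour along near-wall strip
f=C["side"]["frame"]
for x in(-80,-70,-60,-50,-40):
    print(x,[f[int(v),int(u)].tolist() for u,v in proj("side",tf(tray,[(x,y,32) for y in(110,90,70,50,30)]))])
E
```

```text
-80 [[41, 42, 43], [41, 44, 45], [41, 43, 44], [66, 70, 73], [59, 61, 47]]
-70 [[43, 43, 44], [36, 39, 40], [41, 43, 43], [40, 42, 43], [42, 43, 42]]
-60 [[42, 42, 44], [38, 40, 44], [42, 43, 44], [42, 43, 44], [44, 44, 47]]
-50 [[41, 42, 43], [42, 43, 44], [41, 42, 42], [62, 64, 65], [47, 49, 48]]
-40 [[45, 45, 46], [40, 42, 43], [40, 42, 44], [63, 65, 68], [80, 83, 55]]
```

The brown trace lies along the tray's near wall inside the tray, at x about -67 and y from about -40 to 0. The skip is empty and nothing lies on the stand base. The handle is back at its starting pixels, so I'm handing in.

```bash
python3 -c "
from cell import manip
print(manip.sign_off())"
```

```text
the job is handed in; nothing more can be done
None
```

I tipped the skip onto its stop, brought it back upright on its detent and let go, and handed the job in at about 30 s, with no verdict returned. The peach and beige spools were seen in the tray. The brown one was never seen clearly: the skip is empty, and a few brown pixels place it by the tray's near wall, hidden under the lip.

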